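# Load the warming pack under the nest stand

### The job

Lift the charged warming pack out of its dock, set it down flat on the bench in front of the nest stand and let go of it. Then take it by its upright grip and slide it nose first under the stand's front bar until it is fully home, and turn the keeper across behind it so that it cannot slip out. Leave the nest on the stand and the other things on the bench where they are.

Things in the scene. Friction and masses are not known exactly. Their poses are not given: they have to be found in the camera images.
- warm_pack: Warming pack: flat grey slab (pale top) 104 x 60 x 17 mm (long, wide, thick), 0.28 to 0.52 kg, with an upright grip block joined to the middle of one end. Origin: centre of the slab's underside; +x to the plain nose (at x = 52 mm), +y across, +z up. The slab's grip end is at x = -52 mm, with 20 mm shoulders beside the grip. Starts lying in the dock, underside 6 mm above the bench.
- pack_grip (a point): Middle of the pack's upright grip, 66 mm behind and 38 mm above the pack's origin. The grip spans x = -77 to -55 mm and z = 0 to 48 mm of the pack; its flat sides, 20 mm apart, face the pack's +y and -y.
- dock: Black charging dock, fixed, 149 x 78 mm. Axes as the pack's lying in it; origin on the bench under the pack's origin. Walls 19 mm high stand round the slab's two ends. Between x = -32 and +31 mm both long sides of the slab are open and the base is cut back, so fingers can take the slab by its 60 mm width there, almost down to the bench. The pack comes out straight up.
- nest_stand: Nest stand, fixed: plywood board on two grey legs, 165 mm deep, 152 mm wide, board top 40 mm high, an aluminium bar along its front, a nest on top. Origin: on the bench under the middle of the bar's front face; +x into the slot, +y to the keeper's side, +z up. The pack slides on the bench into the slot. A 6 mm high foot under the keeper reaches out to x = -27 mm at y = 48 to 74 mm.
- pack_home (a point): Where the origin of a fully home pack lies: x = 52, y = 0, z = 0 mm of the stand. The nose is then on the stop, the slab's end flush with the bar's front face, and only the grip is outside.
- keeper (a joint): Angle of the keeper, a flat aluminium turn-button on an upright pin at the stand's front: 0 = closed, lying across behind the pack's shoulder along the stand's -y (end stop); 1.57 = open, pointing out along the stand's -x. Stays where it is left (friction 0.02 N m, no spring). Starts between 1.1 and 1.9. It can close only when the pack is home.
- keeper_pivot (a point): Top of the keeper's pivot pin, in the stand's frame at x = -10, y = +60, z = 16 mm. The keeper's bar is 10 mm wide, lies 8 to 16 mm above the bench and reaches 43 mm from the pivot.
- keeper_peg (a point): Middle of the upright steel peg (9 mm thick, its top 36 mm above the bench, this point 26 mm) on the keeper, 30 mm from the pivot, by which it is pushed round.
- nest: Brown knitted nest with tissue, 145 x 133 x 78 mm, loose on the stand's board. Origin: centre of its underside.
- meter: Small white pocket heat and humidity meter, 78 x 52 x 17 mm, lying on the bench between dock and stand. Origin: centre of its underside.
- cup: Small clear cup with yellow mash, 42 mm wide, 38 mm high, standing to the right of the dock. Origin: centre of its underside.
- jar: Small open glass jar, 62 mm wide, 60 mm high, standing to the left of the stand. Origin: centre of its underside.
- dock_tower (a point): Middle of the top of the dock's tower, 56 mm above the bench: it surrounds the pack's grip on three sides (dock x = -89 to -57 mm, 66 mm wide) with 4 mm gaps, so the grip cannot be taken there. The pack must rise 55 mm to be clear of it.
- slot_mouth (a point): Middle of the lower front edge of the stand's bar, 20 mm above the bench. The slot below it is 64 mm wide between the legs, flared to 73 mm over its first 12 mm, and 20 mm high; it ends at a stop 104 mm behind the bar's front face.
- incubator_left (a point): Left end, 100 mm above the bench, of the front of the big closed incubator that stands behind the dock (fixed, 0.5 m high, its front parallel to the bench's front edge). Everything of it, with door and latches, lies beyond the upright plane through this point and incubator_mid; arm and gripper must stay on the robot's side of it. The nest stand is to the left of the incubator.
- incubator_mid (a point): Point of the front of the closed incubator, near its middle, 100 mm above the bench, 380 mm to the right of incubator_left; the front runs on another 235 mm to the right.

How it is judged:
By the outcome, as a careful person would: the job done as asked, in the order asked, and still so for the second after the job is handed in, with the robot touching nothing.
It also fails if it takes over 67 s, if anything falls off the work surface, if the arm or the gripper's body presses on something with over 40 N, if the wrist force passes 120 N, or if a joint passes its speed limit or range.

### The arm

A 6-joint arm with a two-finger parallel gripper is mounted at the origin on a cart in front of the work surface, level with it; the furniture and walls round the work are solid. World frame = base frame: x ahead of the robot, y to its left, z up, the work surface at z = 0. Lengths are in mm, angles in rad, forces in N, time in s.
With the tool pointing down it reaches from about 250 to 725 mm from the base axis. Payload 9.7 kg.
Tool frame: the origin (TCP) lies at the very end of the fingers, on their centre line; the grasp point (between the pads) lies 19 mm behind it; z points along the fingers, y is the line along which they close (so a half turn about z gives the same grasp; the last joint's range is limited). The gripper opens to 85 mm and grips with 20 to 120 N. Pads are 22 mm wide; open, the fingers measure 114 mm over their backs; the gripper's body (76 mm by 85 mm) begins 54 mm behind the grasp point. The pads swing forward as they close: fully open they stand 13 mm farther back than shut.
Start: joints at [-1.128, 0.087, 0.176, 1.66, 0, 1.571], TCP at [235.656, -496.954, 231.284] pointing down, gripper open.
Joint ranges: [-3.13, 3.13], [-0.85, 1.81], [-1.15, 1.24], [-2.2, 2.28], [-1.44, 1.52], [-3.14, 3.14]. Speed limits (rad/s): [2.22, 2.22, 2.57, 3.14, 3.14, 3.14].

### API

Orientations are given as a rotation vector (axis times angle).
In Python, from station import bot gives the robot as it stands.
- The arm moves only by the shell command python3 -m crank 'ROWS'. ROWS is JSON, a list of rows, each an object of numbers: "wx", "wy", "wz": the turn, a rotation vector about the tool's x, y, z in rad; "tx", "ty", "tz": the shift along the tool's x, y, z in m; "fingers": the opening, from 0 (shut) to 1 (fully open). A call has 1 to 10 rows; each row is the pose to reach, as a shift and turn from the pose commanded when the call began, along the tool's axes at that moment; what a row does not reach only later rows make up. A row lasts 1/12 s, in which the tool goes at most 41.7 mm and 7.16 degrees, less where a joint would pass 70% of its speed; a pose out of reach is approached as far as the arm can. A call with a gripper value outside its range is refused whole. The fingers move at their own pace and stop on an object; the grip force is fixed at half the most. Time passes only in rows, so rows that repeat a pose let the fingers close. It gives the time, the measured TCP pose, the force, the opening and the grip force at its end, in the units of the state.
- bot.read_state(): the state, without advancing time (a new reading comes with each control period).
- bot.camera(name): name is "scene" or "side" or "wrist"; returns (picture, depth): 420x560x3 uint8, blue, green, red; 420x560 float32, mm along the optical axis (not along the pixel's ray), 0 where there is no reading.
- bot.get_calibration(name): a dict with "fx", "fy", "cx", "cy" (pixels), "R" (3x3) and "t" (3): a world point X has camera coordinates R X + t. Camera axes: x right, y down, z forward; pixel columns grow to the right and rows downward; lengths in mm; the calibration is good to about 2 mm. A picture is of the moment at which its call begins: read the wrist's pose just before it. get_calibration takes no time and is no camera call; for the wrist camera it gives the pose at the moment of the call.
- bot.job_done(): hands the job in; it is judged then, once.
Trained networks look in the newest picture that a camera, given by its name, has taken for a name from the list of things; names that differ only in an ending like _2 or _b are one class to them, and where a whole thing is asked for, a point or a joint stands for the part that bears it (a point fixed in the world has none). Each returns a list of dicts, best first, with "p" (0 to 1); they miss things now and then, are a little off and sometimes report something else, mostly with a low value. They report only what shows in the picture. A call takes as long as a camera call.
- bot.find_in(label, camera): "box" ([left, top, right, bottom] in pixels, round what is visible of it).
- bot.outline_of(label, camera): "mask" (420x560 bool, what is visible of it) and "box" ([left, top, right, bottom] in pixels, round what is visible of it).
The state is a dict: "time": time; "qpos": joint angles; "joint_velocities": joint speeds; "effort": joint torques, N m; "eef_pos": TCP position; "tool_rot": TCP orientation; "contact_force": force on the tool from outside, world axes, zero at the start; "ft_torque": the same for the moment, N m; "finger_gap": finger opening in mm; "grasp_force": force on a finger pad.
Only numpy, scipy, OpenCV 4.12 (cv2) and the standard library are available. Lean on these libraries where they do the work, as an engineer would, in place of code of your own. Each camera call takes 0.05 s, during which the arm holds its last target. There are 200 camera calls.

## Working session

There is one attempt and no reset: what is moved stays moved. The work goes in short steps, Python scripts to look and compute and a shell command to move; the robot and the scene stay as the last step left them, time stands still between calls to the robot, and variables do not carry over. Pictures are saved under pics/ and viewed, at most 12 in all, crops included, and the job is handed in when it is done.

```bash
ls; mkdir -p pics; cat > h.py <<'E'
import numpy as np, cv2
from station import bot
from scipy.spatial.transform import Rotation as Rn
def cloud(cam):
    im,d=bot.camera(cam); c=bot.get_calibration(cam)
    v,u=np.mgrid[0:420,0:560]
    P=np.stack([(u-c['cx'])/c['fx']*d,(v-c['cy'])/c['fy']*d,d],-1)
    return im,d,(P-np.array(c['t']))@np.array(c['R'])
E
python3 - <<'E'
from h import *
s=bot.read_state();print(s)
for c in ('scene','side'):
    im,d,W=cloud(c); cv2.imwrite(f'pics/{c}1.png',im); np.save(f'{c}1.npy',W)
    k=bot.get_calibration(c);print(c,-np.array(k['R']).T@k['t'])
    for n in ['warm_pack','pack_grip','dock','nest_stand','keeper','keeper_peg','meter','cup','jar','nest']:
        r=bot.outline_of(n,c)
        if r:
            m=r[0]['mask']&(d>0);p=W[m]
            print(n,round(r[0]['p'],2),r[0]['box'],np.median(p,0).round() if len(p) else None,np.percentile(p,2,0).round(),np.percentile(p,98,0).round())
E
```

```text
pics
{'time': 0.0, 'qpos': array([-1.12799655e+00,  8.74575113e-02,  1.75135997e-01,  1.65978008e+00,
       -2.72129925e-05,  1.57078845e+00]), 'joint_velocities': array([ 0.00052127, -0.00083874, -0.00093074,  0.00101758,  0.00038044,
        0.0011373 ]), 'effort': array([ 8.85275017e-05, -5.20397151e+01,  4.64799321e+01,  1.65269058e-02,
       -9.51379775e-05, -3.70763942e-06]), 'eef_pos': array([ 235.55760489, -496.75986071,  230.58542439]), 'tool_rot': array([-3.06367025e+00, -6.89613548e-01,  4.91737026e-04]), 'contact_force': array([ 0.55675294, -0.34171614, -0.0914201 ]), 'ft_torque': array([ 0.10372494,  0.04981829, -0.04359303]), 'grasp_force': 0.0, 'finger_gap': 85.89643798811805}
scene [-714.04808352  614.28110767 1227.4941613 ]
warm_pack 0.61 [318.7, 202.2, 344.6, 222.3] [ 549. -101.   22.] [ 520. -157.    9.] [584. -52.  35.]
pack_grip 0.77 [317.7, 204.0, 346.7, 223.2] [ 549. -105.   22.] [ 520. -159.    9.] [582. -51.  50.]
dock 0.47 [314.7, 198.4, 344.6, 225.9] [539. -47.  14.] [ 505. -171.   -3.] [583. -37.  59.]
nest_stand 0.82 [181.9, 218.8, 243.1, 266.1] [575. 3
[... 704 characters left out ...]
-155.   20.] [ 510. -188.   -3.] [593. -36.  56.]
nest_stand 0.91 [177.8, 243.3, 259.8, 323.1] [576. 373.  38.] [503. 257.   0.] [693. 423.  47.]
keeper 0.43 [242.8, 305.9, 259.8, 323.4] [501. 376.  14.] [481. 366.  -3.] [526. 381.  36.]
keeper_peg 0.56 [244.1, 308.0, 258.2, 319.1] [500. 376.  14.] [481. 367.  -1.] [524. 381.  35.]
meter 0.85 [268.5, 223.5, 295.1, 241.7] [544. 137.  14.] [505. 100.  -1.] [581. 167.  18.]
cup 0.56 [320.0, 102.4, 327.7, 118.4] [ 657. -350.   25.] [ 639. -371.    3.] [ 675. -332.   37.]
jar 0.6 [177.3, 357.7, 203.5, 388.0] [551. 567.  16.] [517. 539.   1.] [576. 594.  60.]
nest 0.65 [183.3, 244.9, 238.0, 293.0] [636. 344.  88.] [572. 286.  36.] [701. 400. 103.]
```

```bash
python3 - <<'E'
import cv2,numpy as np
im=cv2.imread('pics/side1.png');cv2.imwrite('pics/side1b.png',cv2.resize(im[90:400,150:450],None,fx=1.9,fy=1.9,interpolation=cv2.INTER_CUBIC))
W=np.load('side1.npy')
for z0,z1 in((80,120),(150,250)):
  m=(W[...,2]>z0)&(W[...,2]<z1)&(W[...,0]>450)
  for y in range(-500,500,50):
    q=W[m&(abs(W[...,1]-y)<10)]
    if len(q):print(z0,y,len(q),np.percentile(q[:,0],[2,20,50]).round())
W=np.load('scene1.npy')
m=(W[...,2]>80)&(W[...,2]<220)&(W[...,0]>450)
for y in range(-500,500,50):
    q=W[m&(abs(W[...,1]-y)<10)]
    if len(q):print('scene',y,len(q),np.percentile(q[:,0],[2,20,50]).round())
E
```

```text
80 -350 1 [773. 773. 773.]
80 -300 5 [760. 762. 764.]
80 -250 5 [747. 750. 753.]
80 -200 7 [735. 736. 738.]
80 -150 6 [721. 723. 724.]
80 -100 6 [706. 709. 710.]
80 -50 7 [696. 697. 698.]
80 0 2 [683. 684. 684.]
80 50 8 [667. 670. 672.]
80 100 11 [654. 656. 658.]
80 150 25 [623. 632. 640.]
80 200 69 [587. 595. 610.]
80 250 190 [675. 690. 713.]
80 300 418 [591. 620. 657.]
80 350 404 [571. 589. 689.]
80 400 236 [603. 621. 645.]
80 450 79 [1156. 1158. 1159.]
150 -350 1 [758. 758. 758.]
150 -300 13 [738. 741. 747.]
150 -250 15 [726. 729. 734.]
150 -200 15 [713. 716. 721.]
150 -150 15 [701. 702. 707.]
150 -100 18 [687. 690. 694.]
150 -50 19 [673. 676. 681.]
150 0 20 [660. 662. 666.]
150 50 15 [647. 649. 652.]
150 100 13 [627. 630. 631.]
150 150 28 [616. 619. 625.]
150 200 55 [629. 631. 632.]
150 250 608 [678. 691. 714.]
150 300 233 [863. 874. 895.]
150 350 21 [1055. 1062. 1087.]
150 400 103 [1172. 1175. 1177.]
150 450 149 [1122. 1157. 1159.]
scene -500 42 [881. 897. 919.]
scene -450 9 [896. 900. 904.]
scene -250 3 [747. 747. 749.]
scene -200 101 [714. 720. 729.]
scene -150 105 [701. 708. 714.]
scene -100 107 [689. 694. 701.]
scene -50 118 [675. 680. 688.]
scene 0 117 [663. 667. 675.]
scene 50 128 [648. 655. 664.]
scene 100 132 [634. 642. 649.]
scene 150 147 [622. 628. 636.]
scene 200 154 [587. 636. 642.]
scene 250 343 [683. 701. 723.]
scene 300 405 [586. 648. 894.]
scene 350 333 [ 568.  606. 1077.]
scene 400 190 [ 605.  637. 1173.]
scene 450 155 [1122. 1153. 1158.]
```

View pics/side1b.png

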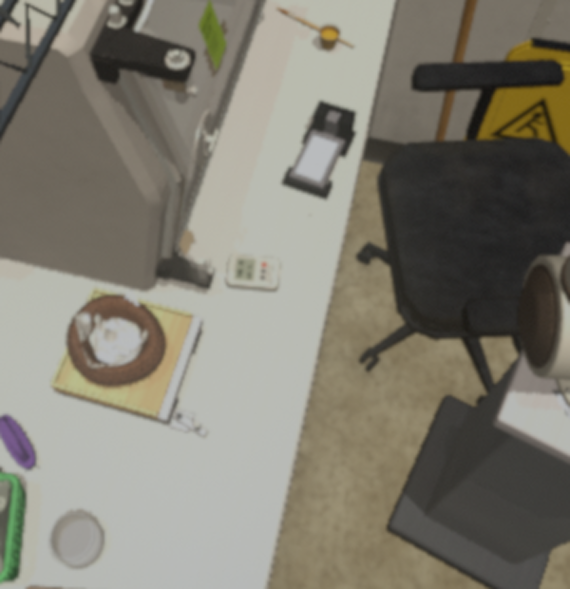

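```bash
cat >> h.py <<'E'
def row(target,yaw=None,y2=None):
    """relative shift (m) and wz turn from current pose for TCP target, tool down, tool y axis along world angle yaw"""
    s=bot.read_state();R=Rn.from_rotvec(s['tool_rot']);t=R.inv().apply(np.array(target)-s['eef_pos'])/1000
    z=[0,0,-1];y=R.apply([0,1,0]);a=np.arctan2(y[1],y[0]) if yaw is None else yaw
    out=[]
    for a in (a,a+np.pi):
        yv=np.array([np.cos(a),np.sin(a),0]);T=Rn.from_matrix(np.stack([np.cross(yv,z),yv,z],1))
        out.append((R.inv()*T).as_rotvec().round(4))
    print('t',t.round(4),'w',out[0],'or',out[1],'q6',s['qpos'][5].round(3),'tooly',np.degrees(np.arctan2(y[1],y[0])).round(2))
E
python3 - <<'E'
from h import *
W=np.load('side1.npy');V=np.load('scene1.npy')
for n,W in(('side',W),('scene',V)):
  for nm,(x0,x1,y0,y1,z0,z1) in {'pack':(500,610,-170,-30,17,28),'dock':(480,640,-230,10,10,70),'board':(480,720,240,440,34,46)}.items():
    m=((W>[x0,y0,z0])&(W<[x1,y1,z1])).all(-1);q=W[m][:,:2].astype(np.float32)
    print(n,nm,len(q),cv2.minAreaRect(q))
k=bot.get_calibration('wrist');print('wristcam',-np.array(k['R']).T@k['t'],np.array(k['R']).round(2),k['fx'])
for y in (np.radians(15),np.radians(-15)): row([548,-60,260],y)
E
```

```text
side pack 602 ((553.1597290039062, -103.93116760253906), (74.93341827392578, 135.59347534179688), 5.773043632507324)
side dock 1008 ((554.7898559570312, -111.81640625), (76.7861557006836, 154.08399963378906), 6.13569450378418)
side board 1599 ((610.034912109375, 317.8721008300781), (207.33103942871094, 182.6167755126953), 13.312943458557129)
scene pack 341 ((547.131591796875, -101.35395812988281), (80.06010437011719, 125.94487762451172), 4.4477152824401855)
scene dock 507 ((552.2396850585938, -111.84706115722656), (84.72794342041016, 147.88955688476562), 6.038989067077637)
scene board 784 ((605.3031005859375, 317.66937255859375), (211.51300048828125, 183.26507568359375), 10.88598346710205)
wristcam [ 303.93961252 -463.43689692  373.5849592 ] [[ 0.43 -0.9   0.  ]
 [-0.86 -0.41  0.3 ]
 [-0.27 -0.13 -0.95]] 368.99742165541153
t [ 0.4694 -0.261  -0.0287] w [ 1.0000e-04  0.0000e+00 -1.3898e+00] or [ 0.0000e+00 -1.0000e-04  1.7518e+00] q6 1.571 tooly -64.63
t [ 0.4694 -0.261  -0.0287] w [ 1.000e-04  0.000e+00 -8.662e-01] or [ 0.0000e+00 -1.0000e-04  2.2754e+00] q6 1.571 tooly -64.63
```

```bash
python3 -m crank '[{"tx":0.46,"ty":-0.232,"tz":-0.02,"wz":-1.232,"fingers":1},{"tx":0.46,"ty":-0.232,"tz":-0.02,"wz":-1.232,"fingers":1},{"tx":0.46,"ty":-0.232,"tz":-0.02,"wz":-1.232,"fingers":1},{"tx":0.46,"ty":-0.232,"tz":-0.02,"wz":-1.232,"fingers":1},{"tx":0.46,"ty":-0.232,"tz":-0.02,"wz":-1.232,"fingers":1},{"tx":0.46,"ty":-0.232,"tz":-0.02,"wz":-1.232,"fingers":1},{"tx":0.46,"ty":-0.232,"tz":-0.02,"wz":-1.232,"fingers":1},{"tx":0.46,"ty":-0.232,"tz":-0.02,"wz":-1.232,"fingers":1},{"tx":0.46,"ty":-0.232,"tz":-0.02,"wz":-1.232,"fingers":1},{"tx":0.46,"ty":-0.232,"tz":-0.02,"wz":-1.232,"fingers":1}]'
python3 - <<'E'
from h import *
row([552,-90,250],np.radians(6))
E
```

```text
t [ 0.4602 -0.2322 -0.0187] w [ 1.0000e-04  0.0000e+00 -1.2327e+00] or [ 0.0000e+00 -1.0000e-04  1.9089e+00] q6 1.571 tooly -64.63invalid input at $[0]: expected keys wx, wy, wz, tx, ty, tz, fingers
```

```bash
python3 -m crank '[{"wx":0,"wy":0,"wz":-1.232,"tx":0.46,"ty":-0.232,"tz":-0.02,"fingers":1},{"wx":0,"wy":0,"wz":-1.232,"tx":0.46,"ty":-0.232,"tz":-0.02,"fingers":1},{"wx":0,"wy":0,"wz":-1.232,"tx":0.46,"ty":-0.232,"tz":-0.02,"fingers":1},{"wx":0,"wy":0,"wz":-1.232,"tx":0.46,"ty":-0.232,"tz":-0.02,"fingers":1},{"wx":0,"wy":0,"wz":-1.232,"tx":0.46,"ty":-0.232,"tz":-0.02,"fingers":1},{"wx":0,"wy":0,"wz":-1.232,"tx":0.46,"ty":-0.232,"tz":-0.02,"fingers":1},{"wx":0,"wy":0,"wz":-1.232,"tx":0.46,"ty":-0.232,"tz":-0.02,"fingers":1},{"wx":0,"wy":0,"wz":-1.232,"tx":0.46,"ty":-0.232,"tz":-0.02,"fingers":1},{"wx":0,"wy":0,"wz":-1.232,"tx":0.46,"ty":-0.232,"tz":-0.02,"fingers":1},{"wx":0,"wy":0,"wz":-1.232,"tx":0.46,"ty":-0.232,"tz":-0.02,"fingers":1}]'
python3 - <<'E'
from h import *
row([552,-90,250],np.radians(6))
E
```

```text
time: 1.93
eef_pos: [492.1, -166.3, 247.8]
tool_rot: [2.095, 2.34, 0.0]
contact_force: [0.4, -1.2, 0.5]
finger_gap: 85.0
grasp_force: 0.0
t [ 0.0693  0.0679 -0.0022] w [0.0006 0.0003 0.0057] or [-5.0000e-04  9.0000e-04 -3.1359e+00] q6 1.134 tooly 6.33
```

```bash
python3 -m crank '[{"wx":0,"wy":0,"wz":0,"tx":0.069,"ty":0.068,"tz":0,"fingers":1},{"wx":0,"wy":0,"wz":0,"tx":0.069,"ty":0.068,"tz":0,"fingers":1},{"wx":0,"wy":0,"wz":0,"tx":0.069,"ty":0.068,"tz":0,"fingers":1},{"wx":0,"wy":0,"wz":0,"tx":0.069,"ty":0.068,"tz":0,"fingers":1},{"wx":0,"wy":0,"wz":0,"tx":0.069,"ty":0.068,"tz":0,"fingers":1}]'
python3 - <<'E'
from h import *
im,d,W=cloud('wrist');np.save('w1.npy',W);cv2.imwrite('pics/w1.png',im)
s=bot.read_state();print(s['eef_pos'])
r=bot.outline_of('warm_pack','wrist')
for q in r[:2]:
    m=q['mask'];p=W[m&(d>0)];p=p[abs(p[:,2]-23)<6];print(q['p'],q['box'],len(p),np.median(p,0),cv2.minAreaRect(p[:,:2].astype(np.float32)))
r=bot.outline_of('dock','wrist')
for q in r[:1]:
    m=q['mask'];p=W[m&(d>0)];print(q['p'],q['box'],np.percentile(p[:,2],[2,98]));p=p[p[:,2]>8];print(cv2.minAreaRect(p[:,:2].astype(np.float32)))
E
```

```text
time: 2.35
eef_pos: [551.8, -92.1, 247.1]
tool_rot: [-2.101, -2.335, 0.001]
contact_force: [-0.4, 0.2, 1.0]
finger_gap: 85.6
grasp_force: 0.0
[551.34650985 -92.94317035 247.35347653]
0.6 [245.0, 131.9, 309.9, 266.9] 5815 [553.41132275 -97.91922392  23.35849298] ((553.759765625, -103.52425384521484), (59.67351531982422, 109.70445251464844), 5.723926067352295)
0.65 [237.8, 121.9, 316.4, 277.4] [ 5.28250957 57.15311165]
((554.0472412109375, -115.3461685180664), (75.67314910888672, 148.38104248046875), 6.191853046417236)
```

View pics/w1.png

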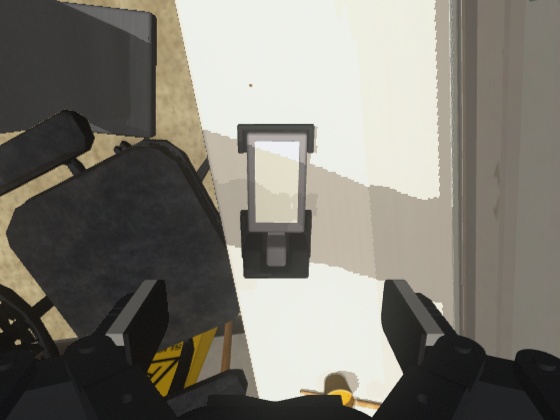

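```bash
python3 -m crank '[{"wx":0,"wy":0,"wz":-1.466,"tx":0.406,"ty":-0.099,"tz":0,"fingers":1},{"wx":0,"wy":0,"wz":-1.466,"tx":0.406,"ty":-0.099,"tz":0,"fingers":1},{"wx":0,"wy":0,"wz":-1.466,"tx":0.406,"ty":-0.099,"tz":0,"fingers":1},{"wx":0,"wy":0,"wz":-1.466,"tx":0.406,"ty":-0.099,"tz":0,"fingers":1},{"wx":0,"wy":0,"wz":-1.466,"tx":0.406,"ty":-0.099,"tz":0,"fingers":1},{"wx":0,"wy":0,"wz":-1.466,"tx":0.406,"ty":-0.099,"tz":0,"fingers":1},{"wx":0,"wy":0,"wz":-1.466,"tx":0.406,"ty":-0.099,"tz":0,"fingers":1},{"wx":0,"wy":0,"wz":-1.466,"tx":0.406,"ty":-0.099,"tz":0,"fingers":1},{"wx":0,"wy":0,"wz":-1.466,"tx":0.406,"ty":-0.099,"tz":0,"fingers":1},{"wx":0,"wy":0,"wz":-1.466,"tx":0.406,"ty":-0.099,"tz":0,"fingers":1}]'
python3 - <<'E'
from h import *
row([410,300,250],np.radians(90))
E
```

```text
time: 3.33
eef_pos: [410.8, 300.2, 248.1]
tool_rot: [0.333, 3.123, 0.001]
contact_force: [1.2, 0.7, 0.1]
finger_gap: 85.5
grasp_force: 0.0
t [ 0.0007 -0.0004 -0.0019] w [ 0.0008  0.0011 -0.2127] or [ 1.6000e-03 -1.2000e-03  2.9289e+00] q6 0.844 tooly 77.81
```

```bash
python3 - <<'E'
from h import *
s=bot.read_state();im,d,W=cloud('wrist');np.save('w2.npy',W);cv2.imwrite('pics/w2.png',im);print(s['joint_velocities'].round(3))
k=bot.get_calibration('wrist')
for n in('nest_stand','keeper','keeper_peg','slot_mouth','nest'):
  for q in bot.outline_of(n,'wrist')[:1]:
    p=W[q['mask']&(d>0)];print(n,q['p'],q['box'],np.median(p,0).round(),np.percentile(p,2,0).round(),np.percentile(p,98,0).round())
np.save('im2.npy',im)
E
```

```text
[ 0.956  0.305  0.3   -0.01  -0.    -0.54 ]
nest_stand 0.6 [250.3, 222.0, 383.6, 395.4] [563. 326.  39.] [489. 259.   5.] [645. 393.  46.]
keeper 0.65 [349.8, 220.9, 365.2, 265.3] [493. 380.  16.] [477. 376.  10.] [522. 386.  36.]
keeper_peg 0.96 [349.6, 224.9, 362.1, 263.4] [494. 380.  15.] [477. 375.  10.] [523. 386.  36.]
slot_mouth 0.92 [252.1, 219.6, 386.6, 400.5] [563. 327.  39.] [488. 258.   3.] [647. 394.  46.]
nest 0.78 [299.5, 329.3, 401.4, 419.0] [593. 348.  87.] [566. 298.  71.] [662. 386. 103.]
```

View pics/w2.png

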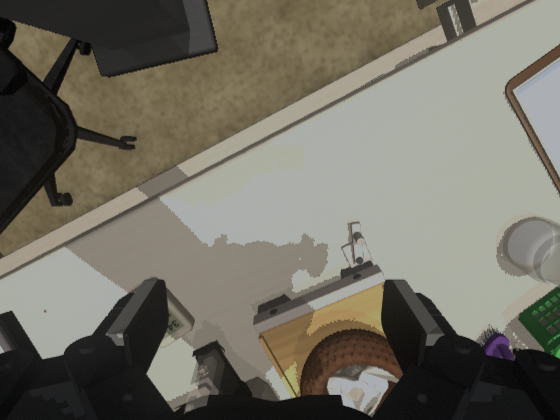

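```bash
cat > stand.py <<'E'
from h import *
s=bot.read_state();im,d,W=cloud('wrist');print(s['joint_velocities'].round(3),s['eef_pos'])
cv2.imwrite('pics/w3.png',im)
q=bot.outline_of('nest_stand','wrist')[0];m=cv2.dilate(q['mask'].astype(np.uint8),np.ones((9,9)))>0
p=W[m&(d>0)];p=p[(p[:,2]>30)&(p[:,2]<50)]
R=cv2.minAreaRect(p[:,:2].astype(np.float32));print(R)
# front edge: lowest along stand x in bins along y
a=np.radians(10.5)
for it in range(4):
    ex=np.array([np.cos(a),np.sin(a)]);ey=np.array([-ex[1],ex[0]])
    u=p[:,:2]@ex;v=p[:,:2]@ey
    b=np.arange(np.percentile(v,1)+5,np.percentile(v,99)-5,4)
    f=np.array([[np.percentile(u[abs(v-x)<2],2),x] for x in b if (abs(v-x)<2).sum()>5])
    c=np.polyfit(f[:,1],f[:,0],1);r=f[:,0]-np.polyval(c,f[:,1]);f=f[abs(r)<3];c=np.polyfit(f[:,1],f[:,0],1);a-=np.arctan(c[0])
ex=np.array([np.cos(a),np.sin(a)]);ey=np.array([-ex[1],ex[0]]);u=p[:,:2]@ex;v=p[:,:2]@ey
fr=u<np.median(f[:,0])+30
print('yaw',np.degrees(a),'front',np.percentile(u,1),'v range',v[fr].min(),np.percentile(v[fr],[1,99]),v[fr].max())
q=bot.outline_of('keeper','wrist')[0];p=W[q['mask']&(d>0)]
for z0,z1 in((7,18),(24,40)):
    k=p[(p[:,2]>z0)&(p[:,2]<z1)]
    if len(k):print('keeper',z0,len(k),(k[:,:2]@ex).min(),(k[:,:2]@ex).max(),np.median(k[:,:2]@ex),(k[:,:2]@ey).min(),(k[:,:2]@ey).max(),np.median(k,0))
E
python3 stand.py
```

```text
[-0.015  0.    -0.    -0.002  0.002  0.   ] [411.96777504 298.48519209 247.73951016]
((579.5227661132812, 323.1778869628906), (106.51229858398438, 183.70086669921875), 30.403213500976562)
yaw 13.543043230331374 front 603.7785535765842 v range 103.08007312512098 [105.35684888 252.37615012] 255.35597627436744
keeper 7 303 553.9742198174787 601.8912757378145 580.303021745447 233.53734085985886 255.36103237039887 [507.12733439 371.8831052   15.62083482]
keeper 24 89 562.6842561172838 571.4344271343034 565.3075872511935 243.74310011644295 252.22646286322262 [491.60066676 373.38001976  35.00465941]
```

```bash
python3 - <<'E'
from h import *
W=np.load('w2.npy')
for y in (200,230,260,290,320):
    q=W[(abs(W[...,1]-y)<5)&(abs(W[...,2])<8)];print(y,np.percentile(q[:,0],[0.5,1,3]).round())
W=np.load('side1.npy')
for y in (-100,0,100,200,300):
    q=W[(abs(W[...,1]-y)<8)&(abs(W[...,2])<8)];print(y,np.percentile(q[:,0],[0.5,1,3]).round())
row([552.6,-106,120],np.radians(186))
E
```

```text
200 [403. 404. 407.]
230 [395. 396. 400.]
260 [386. 387. 390.]
290 [377. 378. 381.]
320 [369. 370. 373.]
-100 [484. 485. 490.]
0 [-148. -147. -142.]
100 [-148. -146. -139.]
200 [404. 405. 409.]
300 [378. 379. 384.]
t [-0.2252 -0.3641  0.1277] w [-1.0000e-04  4.0000e-04 -1.8953e+00] or [3.0000e-04 1.0000e-04 1.2463e+00] q6 0.847 tooly 77.41
```

```bash
python3 -m crank '[{"wx":0,"wy":0,"wz":-1.895,"tx":-0.225,"ty":-0.366,"tz":0.03,"fingers":1},{"wx":0,"wy":0,"wz":-1.895,"tx":-0.225,"ty":-0.366,"tz":0.03,"fingers":1},{"wx":0,"wy":0,"wz":-1.895,"tx":-0.225,"ty":-0.366,"tz":0.03,"fingers":1},{"wx":0,"wy":0,"wz":-1.895,"tx":-0.225,"ty":-0.366,"tz":0.03,"fingers":1},{"wx":0,"wy":0,"wz":-1.895,"tx":-0.225,"ty":-0.366,"tz":0.03,"fingers":1},{"wx":0,"wy":0,"wz":-1.895,"tx":-0.225,"ty":-0.366,"tz":0.03,"fingers":1},{"wx":0,"wy":0,"wz":-1.895,"tx":-0.225,"ty":-0.366,"tz":0.03,"fingers":1},{"wx":0,"wy":0,"wz":-1.895,"tx":-0.225,"ty":-0.366,"tz":0.03,"fingers":1},{"wx":0,"wy":0,"wz":-1.895,"tx":-0.225,"ty":-0.366,"tz":0.03,"fingers":1},{"wx":0,"wy":0,"wz":-1.895,"tx":-0.225,"ty":-0.366,"tz":0.03,"fingers":1}]'
python3 - <<'E'
from h import *
row([553.5,-111,120],np.radians(186))
E
```

```text
time: 4.62
eef_pos: [533.3, -52.1, 221.9]
tool_rot: [-1.363, 2.83, -0.001]
contact_force: [0.3, 0.4, -0.0]
finger_gap: 85.0
grasp_force: 0.0
t [ 0.0335 -0.0525  0.1019] w [-7.000e-04  2.000e-04 -7.777e-01] or [2.0000e-04 8.0000e-04 2.3639e+00] q6 -0.995 tooly 141.44
```

```bash
python3 -m crank '[{"wx":0,"wy":0,"wz":-0.778,"tx":0.033,"ty":-0.052,"tz":0.1,"fingers":1},{"wx":0,"wy":0,"wz":-0.778,"tx":0.033,"ty":-0.052,"tz":0.1,"fingers":1},{"wx":0,"wy":0,"wz":-0.778,"tx":0.033,"ty":-0.052,"tz":0.1,"fingers":1},{"wx":0,"wy":0,"wz":-0.778,"tx":0.033,"ty":-0.052,"tz":0.1,"fingers":1},{"wx":0,"wy":0,"wz":-0.778,"tx":0.033,"ty":-0.052,"tz":0.1,"fingers":1},{"wx":0,"wy":0,"wz":-0.778,"tx":0.033,"ty":-0.052,"tz":0.1,"fingers":1},{"wx":0,"wy":0,"wz":-0.778,"tx":0.033,"ty":-0.052,"tz":0.1,"fingers":1},{"wx":0,"wy":0,"wz":-0.778,"tx":0.033,"ty":-0.052,"tz":0.1,"fingers":1},{"wx":0,"wy":0,"wz":-0.778,"tx":0.033,"ty":-0.052,"tz":0.1,"fingers":1}]'
cat > pk.py <<'E'
from h import *
import sys
s=bot.read_state();im,d,W=cloud('wrist');cv2.imwrite(sys.argv[1],im);print(s['joint_velocities'].round(2))
z=float(sys.argv[2])
for n in('warm_pack','dock'):
  for q in bot.outline_of(n,'wrist')[:1]:
    p=W[q['mask']&(d>0)];p=p[abs(p[:,2]-z)<6] if n=='warm_pack' else p[p[:,2]>8]
    print(n,q['p'],q['box'],cv2.minAreaRect(p[:,:2].astype(np.float32)))
E
python3 pk.py pics/w4.png 23; python3 -c "
from h import *
row([553.5,-111,2],np.radians(186))"
```

```text
time: 5.37
eef_pos: [553.0, -108.2, 121.8]
tool_rot: [-2.328, 2.109, -0.0]
contact_force: [0.8, -0.4, 0.5]
finger_gap: 85.4
grasp_force: 0.0
[ 0.01 -0.    0.   -0.    0.    0.01]
warm_pack 0.85 [226.0, 108.8, 316.5, 290.0] ((554.632568359375, -112.03065490722656), (60.01319885253906, 128.6189727783203), 5.62974739074707)
dock 0.66 [208.7, 74.3, 331.1, 297.4] ((554.862060546875, -119.03292846679688), (76.11209869384766, 159.283935546875), 6.439663887023926)
t [ 0.0034 -0.      0.1198] w [-0.0001 -0.0001 -0.0048] or [-1.0000e-04  2.0000e-04  3.1368e+00] q6 -1.863 tooly -174.27
```

View pics/w4.png

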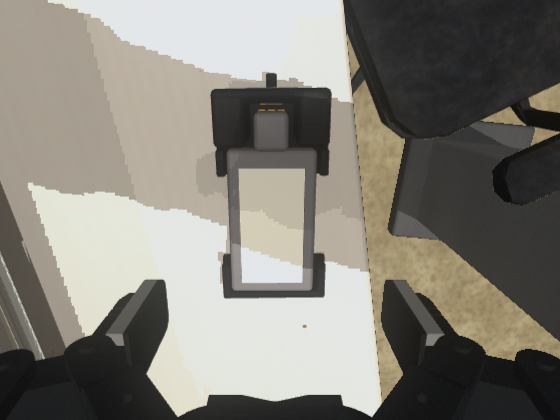

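```bash
python3 -m crank '[{"wx":0,"wy":0,"wz":0,"tx":0.001,"ty":-0.001,"tz":0.03,"fingers":1},{"wx":0,"wy":0,"wz":0,"tx":0.001,"ty":-0.001,"tz":0.06,"fingers":1},{"wx":0,"wy":0,"wz":0,"tx":0.001,"ty":-0.001,"tz":0.085,"fingers":1},{"wx":0,"wy":0,"wz":0,"tx":0.001,"ty":-0.001,"tz":0.1,"fingers":1},{"wx":0,"wy":0,"wz":0,"tx":0.001,"ty":-0.001,"tz":0.11,"fingers":1},{"wx":0,"wy":0,"wz":0,"tx":0.001,"ty":-0.001,"tz":0.116,"fingers":1},{"wx":0,"wy":0,"wz":0,"tx":0.001,"ty":-0.001,"tz":0.12,"fingers":1},{"wx":0,"wy":0,"wz":0,"tx":0.001,"ty":-0.001,"tz":0.12,"fingers":1}]'
python3 -m crank '[{"wx":0,"wy":0,"wz":0,"tx":0,"ty":0,"tz":0,"fingers":0},{"wx":0,"wy":0,"wz":0,"tx":0,"ty":0,"tz":0,"fingers":0},{"wx":0,"wy":0,"wz":0,"tx":0,"ty":0,"tz":0,"fingers":0},{"wx":0,"wy":0,"wz":0,"tx":0,"ty":0,"tz":0,"fingers":0},{"wx":0,"wy":0,"wz":0,"tx":0,"ty":0,"tz":0,"fingers":0},{"wx":0,"wy":0,"wz":0,"tx":0,"ty":0,"tz":0,"fingers":0}]'
```

```text
time: 6.18
eef_pos: [554.5, -108.2, 1.7]
tool_rot: [-2.331, 2.106, -0.0]
contact_force: [-0.4, 0.3, 0.9]
finger_gap: 85.4
grasp_force: 0.0
time: 6.68
eef_pos: [555.2, -108.3, 3.1]
tool_rot: [-2.331, 2.105, -0.003]
contact_force: [0.4, 0.3, 6.2]
finger_gap: 58.5
grasp_force: 66.6
```

```bash
python3 -m crank '[{"wx":0,"wy":0,"wz":0,"tx":0,"ty":0,"tz":-0.005,"fingers":0},{"wx":0,"wy":0,"wz":0,"tx":0,"ty":0,"tz":-0.015,"fingers":0},{"wx":0,"wy":0,"wz":0,"tx":0,"ty":0,"tz":-0.03,"fingers":0},{"wx":0,"wy":0,"wz":0,"tx":0,"ty":0,"tz":-0.045,"fingers":0},{"wx":0,"wy":0,"wz":0,"tx":0,"ty":0,"tz":-0.06,"fingers":0},{"wx":0,"wy":0,"wz":0,"tx":0,"ty":0,"tz":-0.075,"fingers":0},{"wx":0,"wy":0,"wz":0,"tx":0,"ty":0,"tz":-0.085,"fingers":0},{"wx":0,"wy":0,"wz":0,"tx":0,"ty":0,"tz":-0.09,"fingers":0},{"wx":0,"wy":0,"wz":0,"tx":0,"ty":0,"tz":-0.09,"fingers":0}]'
python3 pk.py pics/w5.png 113
python3 - <<'E'
from h import *
a=np.radians(13.54);ex=np.array([np.cos(a),np.sin(a)]);ey=np.array([-ex[1],ex[0]])
O=603.3*ex+179.2*ey;print(O)
g=O+(-66-9)*ex;print(g)
row([*g,100],a+np.pi/2)
E
```

```text
time: 7.43
eef_pos: [554.8, -108.3, 92.9]
tool_rot: [-2.331, 2.105, -0.002]
contact_force: [0.2, 0.3, -5.5]
finger_gap: 58.4
grasp_force: 65.7
[-0.    0.01 -0.03 -0.02  0.    0.  ]
warm_pack 0.78 [191.0, 119.6, 360.7, 404.4] ((554.60498046875, -118.71369934082031), (60.118736267089844, 116.16580963134766), 5.814412593841553)
dock 0.88 [206.9, 70.6, 344.0, 185.9] ((559.3262329101562, -165.6311798095703), (75.88008880615234, 65.05602264404297), 6.378754138946533)
[544.57725931 315.46654124]
[471.66175622 297.90723006]
t [-0.4122  0.0405 -0.0091] w [ 1.5000e-03 -7.0000e-04  1.4362e+00] or [ 7.0000e-04  1.5000e-03 -1.7054e+00] q6 -1.865 tooly -174.17
```

View pics/w5.png

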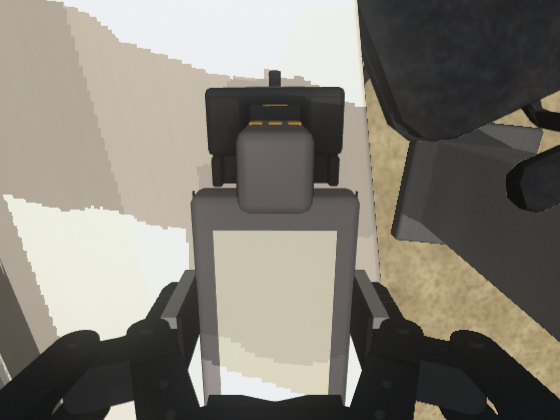

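```bash
python3 -m crank '[{"wx":0,"wy":0,"wz":0.06,"tx":-0.015,"ty":0.001,"tz":-0.01,"fingers":0},{"wx":0,"wy":0,"wz":0.18,"tx":-0.045,"ty":0.004,"tz":-0.02,"fingers":0},{"wx":0,"wy":0,"wz":0.3,"tx":-0.085,"ty":0.008,"tz":-0.03,"fingers":0},{"wx":0,"wy":0,"wz":0.42,"tx":-0.12,"ty":0.012,"tz":-0.03,"fingers":0},{"wx":0,"wy":0,"wz":0.54,"tx":-0.155,"ty":0.015,"tz":-0.03,"fingers":0},{"wx":0,"wy":0,"wz":0.66,"tx":-0.19,"ty":0.019,"tz":-0.03,"fingers":0},{"wx":0,"wy":0,"wz":0.78,"tx":-0.225,"ty":0.022,"tz":-0.03,"fingers":0},{"wx":0,"wy":0,"wz":0.9,"tx":-0.26,"ty":0.026,"tz":-0.03,"fingers":0},{"wx":0,"wy":0,"wz":1.02,"tx":-0.295,"ty":0.029,"tz":-0.03,"fingers":0},{"wx":0,"wy":0,"wz":1.14,"tx":-0.33,"ty":0.033,"tz":-0.03,"fingers":0}]'
python3 - <<'E'
from h import *
row([471.7,297.9,60],np.radians(103.54))
E
```

```text
time: 8.42
eef_pos: [487.5, 215.9, 120.7]
tool_rot: [0.854, -3.022, 0.0]
contact_force: [0.4, 0.7, -4.4]
finger_gap: 58.5
grasp_force: 66.1
t [-0.0295  0.0781  0.0607] w [-0.     -0.0013  0.3144] or [ 1.9000e-03 -1.0000e-04 -2.8272e+00] q6 -0.134 tooly 121.55
```

```bash
python3 -m crank '[{"wx":0,"wy":0,"wz":0.12,"tx":-0.01,"ty":0.03,"tz":0,"fingers":0},{"wx":0,"wy":0,"wz":0.22,"tx":-0.02,"ty":0.055,"tz":0.01,"fingers":0},{"wx":0,"wy":0,"wz":0.3,"tx":-0.028,"ty":0.07,"tz":0.03,"fingers":0},{"wx":0,"wy":0,"wz":0.314,"tx":-0.03,"ty":0.078,"tz":0.045,"fingers":0},{"wx":0,"wy":0,"wz":0.314,"tx":-0.03,"ty":0.078,"tz":0.055,"fingers":0},{"wx":0,"wy":0,"wz":0.314,"tx":-0.03,"ty":0.078,"tz":0.06,"fingers":0},{"wx":0,"wy":0,"wz":0.314,"tx":-0.03,"ty":0.078,"tz":0.06,"fingers":0},{"wx":0,"wy":0,"wz":0.314,"tx":-0.03,"ty":0.078,"tz":0.06,"fingers":0}]'
python3 stand.py
python3 - <<'E'
from h import *
row([471.7,297.9,0],np.radians(103.54))
E
```

```text
time: 9.08
eef_pos: [473.1, 295.8, 61.9]
tool_rot: [-0.379, 3.119, -0.0]
contact_force: [0.2, 0.5, -4.1]
finger_gap: 58.7
grasp_force: 66.1
[-0.002 -0.01   0.019  0.002  0.     0.004] [473.08713394 295.81181843  61.93778609]
((539.6268310546875, 332.9525146484375), (42.399898529052734, 128.65020751953125), 33.1251220703125)
t [0.0014 0.0021 0.0627] w [0.0004 0.0014 0.0055] or [-2.2000e-03  6.0000e-04 -3.1361e+00] q6 0.317 tooly 103.86stand.py:14: RankWarning: Polyfit may be poorly conditioned
  c=np.polyfit(f[:,1],f[:,0],1);r=f[:,0]-np.polyval(c,f[:,1]);f=f[abs(r)<3];c=np.polyfit(f[:,1],f[:,0],1);a-=np.arctan(c[0])
Traceback (most recent call last):
  File "stand.py", line 14, in <module>
    c=np.polyfit(f[:,1],f[:,0],1);r=f[:,0]-np.polyval(c,f[:,1]);f=f[abs(r)<3];c=np.polyfit(f[:,1],f[:,0],1);a-=np.arctan(c[0])
                                                                                ~~~~~~~~~~^^^^^^^^^^^^^^^^^
TypeError: expected non-empty vector for x
```

View pics/w3.png

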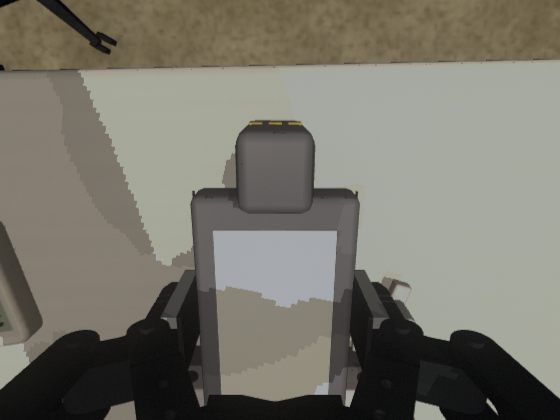

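```bash
python3 -m crank '[{"wx":0,"wy":0,"wz":0.005,"tx":0.001,"ty":0.002,"tz":0.02,"fingers":0},{"wx":0,"wy":0,"wz":0.005,"tx":0.001,"ty":0.002,"tz":0.04,"fingers":0},{"wx":0,"wy":0,"wz":0.005,"tx":0.001,"ty":0.002,"tz":0.05,"fingers":0},{"wx":0,"wy":0,"wz":0.005,"tx":0.001,"ty":0.002,"tz":0.055,"fingers":0},{"wx":0,"wy":0,"wz":0.005,"tx":0.001,"ty":0.002,"tz":0.059,"fingers":0},{"wx":0,"wy":0,"wz":0.005,"tx":0.001,"ty":0.002,"tz":0.06,"fingers":0},{"wx":0,"wy":0,"wz":0.005,"tx":0.001,"ty":0.002,"tz":0.06,"fingers":0}]'
python3 -m crank '[{"wx":0,"wy":0,"wz":0,"tx":0,"ty":0,"tz":0.001,"fingers":0},{"wx":0,"wy":0,"wz":0,"tx":0,"ty":0,"tz":0.001,"fingers":0},{"wx":0,"wy":0,"wz":0,"tx":0,"ty":0,"tz":0.001,"fingers":0}]'
```

```text
time: 9.77
eef_pos: [471.8, 298.4, 2.4]
tool_rot: [-0.372, 3.119, 0.001]
contact_force: [-0.5, -0.0, -4.5]
finger_gap: 58.7
grasp_force: 66.0
time: 10.02
eef_pos: [471.6, 298.4, 1.2]
tool_rot: [-0.372, 3.119, 0.001]
contact_force: [-0.5, 0.8, -4.3]
finger_gap: 58.4
grasp_force: 66.0
```

No contact yet; keep lowering in small steps.

```bash
python3 -m crank '[{"wx":0,"wy":0,"wz":0,"tx":0,"ty":0,"tz":0.001,"fingers":0},{"wx":0,"wy":0,"wz":0,"tx":0,"ty":0,"tz":0.002,"fingers":0},{"wx":0,"wy":0,"wz":0,"tx":0,"ty":0,"tz":0.002,"fingers":0}]'
python3 -m crank '[{"wx":0,"wy":0,"wz":0,"tx":0,"ty":0,"tz":0.001,"fingers":0},{"wx":0,"wy":0,"wz":0,"tx":0,"ty":0,"tz":0.0015,"fingers":0},{"wx":0,"wy":0,"wz":0,"tx":0,"ty":0,"tz":0.0015,"fingers":0}]'
```

```text
time: 10.27
eef_pos: [471.3, 298.2, -1.5]
tool_rot: [0.372, -3.119, 0.0]
contact_force: [0.7, -1.0, -5.4]
finger_gap: 58.6
grasp_force: 66.0
time: 10.52
eef_pos: [471.4, 298.3, -2.8]
tool_rot: [-0.372, 3.119, 0.0]
contact_force: [-1.3, -1.1, -4.1]
finger_gap: 58.6
grasp_force: 66.1
```

```bash
python3 -m crank '[{"wx":0,"wy":0,"wz":0,"tx":0,"ty":0,"tz":0.001,"fingers":0},{"wx":0,"wy":0,"wz":0,"tx":0,"ty":0,"tz":0.0015,"fingers":0},{"wx":0,"wy":0,"wz":0,"tx":0,"ty":0,"tz":0.0015,"fingers":0}]'
python3 -m crank '[{"wx":0,"wy":0,"wz":0,"tx":0,"ty":0,"tz":0.001,"fingers":0},{"wx":0,"wy":0,"wz":0,"tx":0,"ty":0,"tz":0.001,"fingers":0},{"wx":0,"wy":0,"wz":0,"tx":0,"ty":0,"tz":0.001,"fingers":0}]'
```

```text
time: 10.77
eef_pos: [471.4, 298.3, -2.8]
tool_rot: [-0.372, 3.119, 0.0]
contact_force: [-6.3, -2.1, 9.5]
finger_gap: 58.5
grasp_force: 67.6
time: 11.02
eef_pos: [471.5, 298.3, -2.9]
tool_rot: [-0.372, 3.118, 0.001]
contact_force: [-9.4, -4.9, 16.5]
finger_gap: 58.7
grasp_force: 68.7
```

```bash
python3 -m crank '[{"wx":0,"wy":0,"wz":0,"tx":0,"ty":0,"tz":-0.002,"fingers":0.4},{"wx":0,"wy":0,"wz":0,"tx":0,"ty":0,"tz":-0.002,"fingers":0.82},{"wx":0,"wy":0,"wz":0,"tx":0,"ty":0,"tz":-0.002,"fingers":0.82},{"wx":0,"wy":0,"wz":0,"tx":0,"ty":0,"tz":-0.002,"fingers":0.82},{"wx":0,"wy":0,"wz":0,"tx":0,"ty":0,"tz":-0.012,"fingers":0.82},{"wx":0,"wy":0,"wz":0,"tx":0,"ty":0,"tz":-0.035,"fingers":0.82},{"wx":0,"wy":0,"wz":0,"tx":0,"ty":0,"tz":-0.07,"fingers":0.82},{"wx":0,"wy":0,"wz":0,"tx":0,"ty":0,"tz":-0.11,"fingers":0.82},{"wx":0,"wy":0,"wz":0,"tx":0.02,"ty":0,"tz":-0.14,"fingers":0.82},{"wx":0,"wy":0,"wz":0,"tx":0.05,"ty":0,"tz":-0.16,"fingers":0.82}]'
python3 -m crank '[{"wx":0,"wy":0,"wz":0,"tx":0,"ty":0,"tz":0,"fingers":0.82},{"wx":0,"wy":0,"wz":0,"tx":0,"ty":0,"tz":0,"fingers":0.82},{"wx":0,"wy":0,"wz":0,"tx":0,"ty":0,"tz":0,"fingers":0.82}]'
cat > st2.py <<'E'
from h import *
import sys
s=bot.read_state();im,d,W=cloud('wrist');cv2.imwrite(sys.argv[1],im)
a=np.radians(13.54)
q=bot.outline_of('warm_pack','wrist')[0];p=W[q['mask']&(d>0)]
print('pack',q['p'],q['box'],np.percentile(p[:,2],[2,50,98]))
top=p[(p[:,2]>10)&(p[:,2]<24)];print(cv2.minAreaRect(p[p[:,2]>10][:,:2].astype(np.float32)),'slab',cv2.minAreaRect(top[:,:2].astype(np.float32)))
g=p[p[:,2]>40];print('grip',np.median(g,0),cv2.minAreaRect(g[:,:2].astype(np.float32)))
m=cv2.dilate(sum(x['mask'] for n in('nest_stand',) for x in bot.outline_of(n,'wrist')[:1]).astype(np.uint8),np.ones((7,7)))>0
p=W[m&(d>0)];p=p[(p[:,2]>34)&(p[:,2]<48)]
ex=np.array([np.cos(a),np.sin(a)]);ey=np.array([-ex[1],ex[0]])
for it in range(3):
    u=p[:,:2]@ex;v=p[:,:2]@ey
    f=np.array([[np.percentile(u[abs(v-x)<2.5],3),x] for x in range(110,250,5) if (abs(v-x)<2.5).sum()>8])
    for k in range(3):
        c=np.polyfit(f[:,1],f[:,0],1);r=f[:,0]-np.polyval(c,f[:,1]);f=f[abs(r)<max(1.5,2*r.std())]
    da=np.arctan(c[0]);print('bins',len(f),'front',np.polyval(c,179),'yaw',np.degrees(a-da),'v',np.percentile(v[u<630],[0.5,99.5]))
    a-=da;ex=np.array([np.cos(a),np.sin(a)]);ey=np.array([-ex[1],ex[0]])
for q in bot.outline_of('keeper','wrist')[:1]:
    p=W[q['mask']&(d>0)];k=p[p[:,2]>30];print('peg',len(k),np.median(k,0))
E
python3 st2.py pics/w6.png
```

```text
time: 11.85
eef_pos: [424.2, 287.1, 158.6]
tool_rot: [-0.37, 3.116, 0.003]
contact_force: [0.5, 0.8, 0.8]
finger_gap: 70.2
grasp_force: 0.0
time: 12.1
eef_pos: [423.0, 286.6, 154.9]
tool_rot: [-0.373, 3.119, 0.001]
contact_force: [-0.0, -0.5, -0.8]
finger_gap: 70.3
grasp_force: 0.0
pack 0.63 [237.1, 170.5, 314.2, 322.0] [10.97889731 16.30533751 47.32997694]
((466.0404357910156, 297.85552978515625), (129.32525634765625, 60.13379669189453), 13.474780082702637) slab ((466.0404357910156, 297.85552978515625), (129.32525634765625, 60.13379669189453), 13.474780082702637)
grip [413.38507311 285.30043733  46.72847789] ((414.4291687011719, 285.7887878417969), (22.17275619506836, 20.101909637451172), 13.093313217163086)
bins 27 front 605.3506579163752 yaw 13.383697624698579 v [104.67812118 254.49778366]
bins 27 front 604.877334970996 yaw 13.382092613944915 v [106.36784629 256.2000073 ]
bins 27 front 604.872132229805 yaw 13.38117327738409 v [106.38534597 256.21679069]
peg 64 [491.78496268 371.69738565  34.29237374]
```

View pics/w6.png

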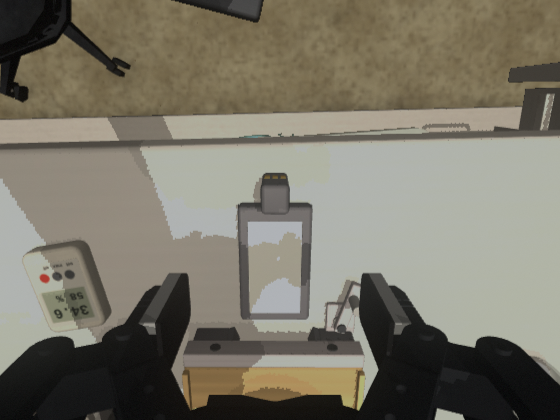

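```bash
python3 -m crank '[{"wx":0,"wy":-0.12,"wz":0.005,"tx":0.0076,"ty":0.001,"tz":0.02,"fingers":0.5},{"wx":0,"wy":-0.24,"wz":0.005,"tx":0.0076,"ty":0.001,"tz":0.05,"fingers":0.5},{"wx":0,"wy":-0.35,"wz":0.005,"tx":0.0076,"ty":0.001,"tz":0.07,"fingers":0.5},{"wx":0,"wy":-0.35,"wz":0.005,"tx":0.0076,"ty":0.001,"tz":0.075,"fingers":0.5},{"wx":0,"wy":-0.35,"wz":0.005,"tx":0.0076,"ty":0.001,"tz":0.075,"fingers":0.5},{"wx":0,"wy":-0.35,"wz":0.005,"tx":0.0076,"ty":0.001,"tz":0.075,"fingers":0.5}]'
python3 - <<'E'
from h import *
s=bot.read_state();R=Rn.from_rotvec(s['tool_rot']);print(R.as_matrix().round(3))
e=np.array([415.4,285.8,17])-s['eef_pos'];print(e,R.inv().apply(e))
W=np.load('w2.npy')
for n in ('side','scene'):
    W=np.load(n+'1.npy');ex=np.array([.9729,.2314]);ey=np.array([-.2314,.9729]);u=W[...,:2]@ex-604.5;v=W[...,:2]@ey-181
    for z0,z1 in((50,70),(70,90),(90,115)):
        q=u[(abs(v)<45)&(W[...,2]>z0)&(W[...,2]<z1)&(u>-60)&(u<200)];print(n,z0,len(q),np.percentile(q,[1,3,10]).round())
E
```

```text
time: 12.8
eef_pos: [415.2, 285.9, 80.2]
tool_rot: [-0.324, 2.775, 0.059]
contact_force: [0.8, -0.3, 1.2]
finger_gap: 42.6
grasp_force: 0.0
[[-0.914 -0.231  0.333]
 [-0.217  0.973  0.08 ]
 [-0.343  0.001 -0.939]]
[  0.16187609  -0.09168447 -63.16822816] [21.51891846 -0.20013709 59.38986237]
side 50 46 [33. 41. 67.]
side 70 831 [26. 29. 41.]
side 90 737 [31. 34. 40.]
scene 50 18 [31. 32. 33.]
scene 70 314 [22. 25. 29.]
scene 90 365 [25. 28. 36.]
```

```bash
python3 -m crank '[{"wx":0,"wy":0,"wz":0,"tx":0.007,"ty":0,"tz":0.02,"fingers":0.5},{"wx":0,"wy":0,"wz":0,"tx":0.0145,"ty":0,"tz":0.04,"fingers":0.5},{"wx":0,"wy":0,"wz":0,"tx":0.0195,"ty":0,"tz":0.0535,"fingers":0.5},{"wx":0,"wy":0,"wz":0,"tx":0.0215,"ty":0,"tz":0.0594,"fingers":0.5},{"wx":0,"wy":0,"wz":0,"tx":0.0215,"ty":0,"tz":0.0594,"fingers":0.5},{"wx":0,"wy":0,"wz":0,"tx":0.0215,"ty":0,"tz":0.0594,"fingers":0.5}]'
python3 -m crank '[{"wx":0,"wy":0,"wz":0,"tx":0,"ty":0,"tz":0,"fingers":0},{"wx":0,"wy":0,"wz":0,"tx":0,"ty":0,"tz":0,"fingers":0},{"wx":0,"wy":0,"wz":0,"tx":0,"ty":0,"tz":0,"fingers":0},{"wx":0,"wy":0,"wz":0,"tx":0,"ty":0,"tz":0,"fingers":0},{"wx":0,"wy":0,"wz":0,"tx":0,"ty":0,"tz":0,"fingers":0}]'
```

```text
time: 13.3
eef_pos: [416.7, 286.6, 18.3]
tool_rot: [-0.323, 2.774, 0.06]
contact_force: [0.4, -1.1, 1.6]
finger_gap: 43.0
grasp_force: 0.0
time: 13.72
eef_pos: [416.3, 286.4, 18.4]
tool_rot: [-0.323, 2.772, 0.06]
contact_force: [0.0, -0.7, 6.4]
finger_gap: 18.7
grasp_force: 59.7
```

```bash
python3 -m crank '[{"wx":0,"wy":0,"wz":0,"tx":-0.0094,"ty":-0.0005,"tz":0.0034,"fingers":0},{"wx":0,"wy":0,"wz":0,"tx":-0.0188,"ty":-0.0005,"tz":0.0068,"fingers":0},{"wx":0,"wy":0,"wz":0,"tx":-0.0282,"ty":-0.0005,"tz":0.0102,"fingers":0},{"wx":0,"wy":0,"wz":0,"tx":-0.0376,"ty":-0.0005,"tz":0.0136,"fingers":0},{"wx":0,"wy":0,"wz":0,"tx":-0.0423,"ty":-0.0005,"tz":0.0153,"fingers":0},{"wx":0,"wy":0,"wz":0,"tx":-0.0423,"ty":-0.0005,"tz":0.0153,"fingers":0}]'
```

```text
time: 14.22
eef_pos: [460.9, 296.5, 18.4]
tool_rot: [-0.323, 2.772, 0.06]
contact_force: [3.2, 1.3, 2.8]
finger_gap: 19.2
grasp_force: 59.2
```

```bash
python3 -m crank '[{"wx":0,"wy":0,"wz":0,"tx":-0.0094,"ty":0,"tz":0.0034,"fingers":0},{"wx":0,"wy":0,"wz":0,"tx":-0.0188,"ty":0,"tz":0.0068,"fingers":0},{"wx":0,"wy":0,"wz":0,"tx":-0.0282,"ty":0,"tz":0.0102,"fingers":0},{"wx":0,"wy":0,"wz":0,"tx":-0.0376,"ty":0,"tz":0.0136,"fingers":0},{"wx":0,"wy":0,"wz":0,"tx":-0.047,"ty":0,"tz":0.017,"fingers":0},{"wx":0,"wy":0,"wz":0,"tx":-0.0564,"ty":0,"tz":0.0204,"fingers":0},{"wx":0,"wy":0,"wz":0,"tx":-0.0611,"ty":0,"tz":0.0221,"fingers":0},{"wx":0,"wy":0,"wz":0,"tx":-0.0611,"ty":0,"tz":0.0221,"fingers":0}]'
```

```text
time: 14.88
eef_pos: [523.9, 311.4, 18.4]
tool_rot: [-0.323, 2.772, 0.06]
contact_force: [2.2, 1.3, 2.3]
finger_gap: 19.0
grasp_force: 59.2
```

```bash
python3 -m crank '[{"wx":0,"wy":0,"wz":0,"tx":-0.0019,"ty":0,"tz":0.0007,"fingers":0},{"wx":0,"wy":0,"wz":0,"tx":-0.0038,"ty":0,"tz":0.0014,"fingers":0},{"wx":0,"wy":0,"wz":0,"tx":-0.0056,"ty":0,"tz":0.0021,"fingers":0},{"wx":0,"wy":0,"wz":0,"tx":-0.0075,"ty":0,"tz":0.0027,"fingers":0},{"wx":0,"wy":0,"wz":0,"tx":-0.0075,"ty":0,"tz":0.0027,"fingers":0}]'
python3 -m crank '[{"wx":0,"wy":0,"wz":0,"tx":-0.0014,"ty":0,"tz":0.0005,"fingers":0},{"wx":0,"wy":0,"wz":0,"tx":-0.0019,"ty":0,"tz":0.0007,"fingers":0},{"wx":0,"wy":0,"wz":0,"tx":-0.0019,"ty":0,"tz":0.0007,"fingers":0}]'
```

```text
time: 15.3
eef_pos: [530.5, 313.0, 18.4]
tool_rot: [-0.324, 2.773, 0.06]
contact_force: [-3.5, -0.7, 7.3]
finger_gap: 19.2
grasp_force: 60.3
time: 15.55
eef_pos: [532.3, 313.4, 18.4]
tool_rot: [-0.324, 2.773, 0.06]
contact_force: [-4.8, -1.0, 8.6]
finger_gap: 18.9
grasp_force: 60.6
```

```bash
python3 -m crank '[{"wx":0,"wy":0,"wz":0,"tx":-0.0009,"ty":0,"tz":0.0003,"fingers":0},{"wx":0,"wy":0,"wz":0,"tx":-0.0019,"ty":0,"tz":0.0007,"fingers":0},{"wx":0,"wy":0,"wz":0,"tx":-0.0019,"ty":0,"tz":0.0007,"fingers":0}]'
python3 -m crank '[{"wx":0,"wy":0,"wz":0,"tx":-0.0009,"ty":0,"tz":0.0003,"fingers":0},{"wx":0,"wy":0,"wz":0,"tx":-0.0019,"ty":0,"tz":0.0007,"fingers":0},{"wx":0,"wy":0,"wz":0,"tx":-0.0019,"ty":0,"tz":0.0007,"fingers":0}]'
```

```text
time: 15.8
eef_pos: [534.3, 313.9, 18.4]
tool_rot: [-0.324, 2.773, 0.06]
contact_force: [-5.5, -1.6, 9.1]
finger_gap: 19.1
grasp_force: 60.6
time: 16.05
eef_pos: [534.4, 313.9, 18.3]
tool_rot: [-0.326, 2.777, 0.059]
contact_force: [-22.4, -7.1, 22.8]
finger_gap: 18.9
grasp_force: 63.0
```

```bash
python3 -m crank '[{"wx":0,"wy":0,"wz":0,"tx":0.001,"ty":0,"tz":-0.0003,"fingers":0.42},{"wx":0,"wy":0,"wz":0,"tx":0.0015,"ty":0,"tz":-0.0005,"fingers":0.42},{"wx":0,"wy":0,"wz":0,"tx":0.0015,"ty":0,"tz":-0.0005,"fingers":0.42},{"wx":0,"wy":0,"wz":0,"tx":0.0015,"ty":0,"tz":-0.01,"fingers":0.42},{"wx":0,"wy":0,"wz":0,"tx":0.0015,"ty":0,"tz":-0.035,"fingers":0.42},{"wx":0,"wy":0,"wz":0,"tx":0.0015,"ty":0,"tz":-0.07,"fingers":0.42},{"wx":0,"wy":0,"wz":0,"tx":0.02,"ty":0,"tz":-0.1,"fingers":0},{"wx":0,"wy":0,"wz":0,"tx":0.05,"ty":0,"tz":-0.12,"fingers":0},{"wx":0,"wy":0,"wz":0,"tx":0.05,"ty":0,"tz":-0.12,"fingers":0},{"wx":0,"wy":0,"wz":0,"tx":0.05,"ty":0,"tz":-0.12,"fingers":0}]'
cat > kp.py <<'E'
from h import *
import sys
s=bot.read_state();print(s['eef_pos'],s['qpos'][5]);im,d,W=cloud('wrist');cv2.imwrite(sys.argv[1],im)
ex=np.array([.9729,.2314]);ey=np.array([-.2314,.9729])
def st(p):return np.c_[p[:,:2]@ex-604.7,p[:,:2]@ey-181.3,p[:,2]]
S=st(W.reshape(-1,3));ok=(d.ravel()>0)
for n,b in {'peg':(-60,0,20,95,28,40),'keeperbar':(-70,0,15,95,11,19),'grip':(-45,0,-20,20,43,53)}.items():
    m=ok&(S[:,0]>b[0])&(S[:,0]<b[1])&(S[:,1]>b[2])&(S[:,1]<b[3])&(S[:,2]>b[4])&(S[:,2]<b[5]);q=S[m]
    if len(q):print(n,len(q),'med',np.median(q,0).round(1),'lo',np.percentile(q,2,0).round(1),'hi',np.percentile(q,98,0).round(1))
for q in bot.outline_of('keeper_peg','wrist')[:1]:
    p=W[q['mask']&(d>0)];p=st(p[p[:,2]>29]);print('net peg',q['p'],len(p),np.median(p,0).round(1) if len(p) else '')
E
python3 kp.py pics/w7.png
```

```text
time: 16.88
eef_pos: [449.9, 293.8, 114.5]
tool_rot: [-0.325, 2.772, 0.061]
contact_force: [-0.5, 0.2, -0.3]
finger_gap: -0.1
grasp_force: 0.0
[449.89516002 293.76219209 114.50752824] 0.39601172892218073
peg 257 med [-38.   66.6  33.1] lo [-42.8  41.7  28.3] hi [-0.  72.1 36.8]
keeperbar 662 med [-27.7  64.1  14.6] lo [-50.9  54.7  11.3] hi [-5.9 74.9 18. ]
net peg 0.84 153 [-40.   68.1  34.1]
```

View pics/w7.png

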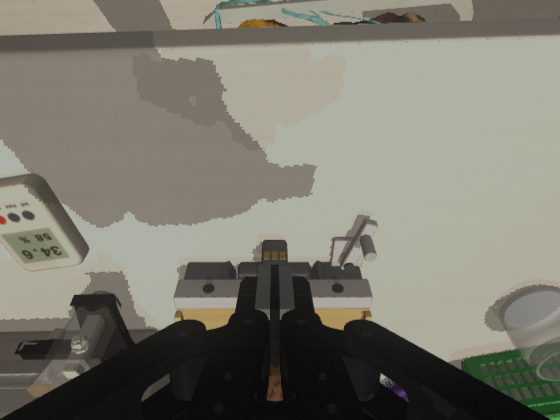

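```bash
python3 -m crank '[{"wx":0,"wy":0,"wz":0,"tx":0,"ty":0.04,"tz":0,"fingers":0},{"wx":0,"wy":0,"wz":0,"tx":-0.01,"ty":0.08,"tz":0.005,"fingers":0},{"wx":0,"wy":0,"wz":0,"tx":-0.04,"ty":0.095,"tz":0.02,"fingers":0},{"wx":0,"wy":0,"wz":0,"tx":-0.05,"ty":0.095,"tz":0.04,"fingers":0},{"wx":0,"wy":0,"wz":0,"tx":-0.037,"ty":0.095,"tz":0.072,"fingers":0},{"wx":0,"wy":0,"wz":0,"tx":-0.027,"ty":0.095,"tz":0.098,"fingers":0},{"wx":0,"wy":0,"wz":0,"tx":-0.024,"ty":0.095,"tz":0.107,"fingers":0},{"wx":0,"wy":0,"wz":0,"tx":-0.024,"ty":0.095,"tz":0.107,"fingers":0},{"wx":0,"wy":0,"wz":0,"tx":-0.024,"ty":0.095,"tz":0.107,"fingers":0}]'
cat > pos.py <<'E'
from h import *
s=bot.read_state();p=s['eef_pos'];R=Rn.from_rotvec(s['tool_rot']);ex=np.array([.9729,.2314]);ey=np.array([-.2314,.9729])
print('stand xyz',p[:2]@ex-604.7,p[:2]@ey-181.3,p[2],'ex,ey,down in tool',R.inv().apply([[*ex,0],[*ey,0],[0,0,-1]]).round(3).tolist())
E
python3 pos.py; python3 kp.py pics/w8.png
```

```text
time: 17.73
eef_pos: [486.4, 399.6, 20.3]
tool_rot: [-0.324, 2.775, 0.058]
contact_force: [-0.8, 0.2, 1.0]
finger_gap: -0.1
grasp_force: 0.0
stand xyz -38.99637996732599 94.90397969744862 20.26686083957407 ex,ey,down in tool [[-0.94, 0.001, 0.342], [0.001, 1.0, -0.0], [0.342, -0.0, 0.94]]
[486.42035742 399.59055443  20.26686084] 0.5075059257100223
peg 1114 med [-42.3  73.1  34.8] lo [-56.9  65.6  28.3] hi [-35.3  94.6  39.6]
keeperbar 811 med [-45.9  70.9  16.8] lo [-51.4  56.4  11.4] hi [-8.2 77.  18.5]
grip 1964 med [-19.9   3.9  48.4] lo [-24.9  -6.4  43.3] hi [-6.1 12.3 49.9]
net peg 0.57 577 [-40.6  69.8  35.6]
```

View pics/w8.png

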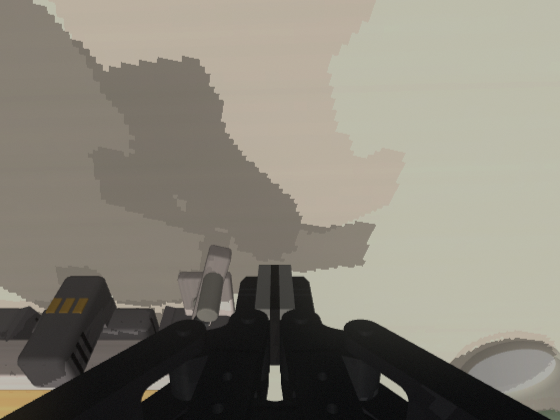

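```bash
python3 -m crank '[{"wx":0,"wy":0,"wz":0,"tx":-0.0007,"ty":-0.006,"tz":-0.0019,"fingers":0},{"wx":0,"wy":0,"wz":0,"tx":-0.0007,"ty":-0.012,"tz":-0.0019,"fingers":0},{"wx":0,"wy":0,"wz":0,"tx":-0.0007,"ty":-0.018,"tz":-0.0019,"fingers":0},{"wx":0,"wy":0,"wz":0,"tx":-0.0017,"ty":-0.024,"tz":-0.0015,"fingers":0},{"wx":0,"wy":0,"wz":0,"tx":-0.0037,"ty":-0.03,"tz":-0.0008,"fingers":0},{"wx":0,"wy":0,"wz":0,"tx":-0.0067,"ty":-0.036,"tz":0.0003,"fingers":0},{"wx":0,"wy":0,"wz":0,"tx":-0.0097,"ty":-0.04,"tz":0.0014,"fingers":0},{"wx":0,"wy":0,"wz":0,"tx":-0.011,"ty":-0.043,"tz":0.0019,"fingers":0},{"wx":0,"wy":0,"wz":0,"tx":-0.011,"ty":-0.043,"tz":0.0019,"fingers":0}]'
python3 pos.py; python3 kp.py pics/w9.png
```

```text
time: 18.58
eef_pos: [507.4, 360.0, 22.3]
tool_rot: [-0.323, 2.774, 0.059]
contact_force: [-0.4, 1.2, 0.6]
finger_gap: 0.2
grasp_force: 0.6
stand xyz -27.71896596236354 51.54582157580114 22.341245448659244 ex,ey,down in tool [[-0.939, 0.002, 0.343], [0.002, 1.0, 0.001], [0.343, -0.001, 0.939]]
[507.42354327 360.02017627  22.34124545] 0.42972042536860905
peg 1446 med [-41.4  48.6  34.4] lo [-46.8  31.6  28.3] hi [-25.6  65.6  39.7]
keeperbar 917 med [-30.4  30.8  15. ] lo [-36.6  16.8  11.2] hi [-0.2 43.7 18.5]
grip 401 med [-24.5  -2.8  45.5] lo [-26.   -7.4  43.1] hi [-20.3   5.   48. ]
net peg 0.86 305 [-29.7  34.1  34.3]
```

View pics/w9.png

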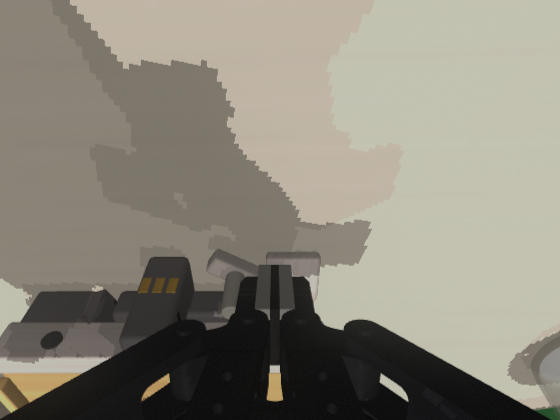

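```bash
python3 -m crank '[{"wx":0,"wy":0,"wz":0,"tx":0.014,"ty":0.001,"tz":-0.005,"fingers":0},{"wx":0,"wy":0,"wz":0,"tx":0.0254,"ty":0.001,"tz":-0.0092,"fingers":0},{"wx":0,"wy":0,"wz":0,"tx":0.0254,"ty":-0.008,"tz":-0.0092,"fingers":0},{"wx":0,"wy":0,"wz":0,"tx":0.0254,"ty":-0.0175,"tz":-0.0092,"fingers":0},{"wx":0,"wy":0,"wz":0,"tx":0.0254,"ty":-0.0175,"tz":-0.0092,"fingers":0},{"wx":0,"wy":0,"wz":0,"tx":0.018,"ty":-0.0175,"tz":-0.0065,"fingers":0},{"wx":0,"wy":0,"wz":0,"tx":0.011,"ty":-0.0175,"tz":-0.004,"fingers":0},{"wx":0,"wy":0,"wz":0,"tx":0.005,"ty":-0.0175,"tz":-0.0018,"fingers":0},{"wx":0,"wy":0,"wz":0,"tx":0.002,"ty":-0.0175,"tz":-0.0007,"fingers":0},{"wx":0,"wy":0,"wz":0,"tx":0.002,"ty":-0.0175,"tz":-0.0007,"fingers":0}]'
python3 pos.py; python3 kp.py pics/w10.png
```

```text
time: 19.52
eef_pos: [509.6, 343.0, 21.9]
tool_rot: [-0.323, 2.775, 0.058]
contact_force: [0.1, 1.1, 0.1]
finger_gap: 0.1
grasp_force: 0.0
stand xyz -29.57265990397366 34.514801358724355 21.8900100587161 ex,ey,down in tool [[-0.939, 0.001, 0.343], [0.002, 1.0, 0.0], [0.343, -0.001, 0.939]]
[509.56089074 343.02311797  21.89001006] 0.4029465730974092
peg 1113 med [-44.7  35.4  34.5] lo [-48.8  22.5  28.4] hi [-40.5  48.5  39.8]
keeperbar 726 med [-13.5  59.3  15.5] lo [-23.7  18.5  11.2] hi [-0.1 68.9 18.7]
net peg 0.67 2 [-46.6  49.   44.4]
```

Creep +x until the end stop shows in the force.

```bash
python3 -m crank '[{"wx":0,"wy":0,"wz":0,"tx":-0.0014,"ty":0,"tz":0.0005,"fingers":0},{"wx":0,"wy":0,"wz":0,"tx":-0.0028,"ty":0,"tz":0.001,"fingers":0},{"wx":0,"wy":0,"wz":0,"tx":-0.0028,"ty":0,"tz":0.001,"fingers":0}]'
python3 -m crank '[{"wx":0,"wy":0,"wz":0,"tx":-0.0014,"ty":0,"tz":0.0005,"fingers":0},{"wx":0,"wy":0,"wz":0,"tx":-0.0014,"ty":0,"tz":0.0005,"fingers":0}]'
python3 -m crank '[{"wx":0,"wy":0,"wz":0,"tx":-0.0014,"ty":0,"tz":0.0005,"fingers":0},{"wx":0,"wy":0,"wz":0,"tx":-0.0014,"ty":0,"tz":0.0005,"fingers":0}]'
```

```text
time: 19.87
eef_pos: [511.5, 343.6, 22.1]
tool_rot: [-0.324, 2.775, 0.058]
contact_force: [-0.8, -0.6, -0.2]
finger_gap: -0.1
grasp_force: 0.3
time: 20.03
eef_pos: [513.0, 343.9, 22.2]
tool_rot: [-0.324, 2.775, 0.058]
contact_force: [0.0, -0.4, -0.7]
finger_gap: -0.1
grasp_force: 0.3
time: 20.2
eef_pos: [514.6, 344.3, 22.2]
tool_rot: [-0.324, 2.774, 0.059]
contact_force: [-0.6, -0.2, 0.9]
finger_gap: 0.3
grasp_force: 0.3
```

```bash
python3 -m crank '[{"wx":0,"wy":0,"wz":0,"tx":-0.0014,"ty":0,"tz":0.0005,"fingers":0},{"wx":0,"wy":0,"wz":0,"tx":-0.0014,"ty":0,"tz":0.0005,"fingers":0}]'
python3 -m crank '[{"wx":0,"wy":0,"wz":0,"tx":-0.0014,"ty":0,"tz":0.0005,"fingers":0},{"wx":0,"wy":0,"wz":0,"tx":-0.0014,"ty":0,"tz":0.0005,"fingers":0}]'; python3 kp.py pics/w11.png
```

```text
time: 20.37
eef_pos: [516.1, 344.6, 22.3]
tool_rot: [-0.324, 2.774, 0.059]
contact_force: [-0.9, -0.7, -0.0]
finger_gap: 0.3
grasp_force: 0.3
time: 20.53
eef_pos: [517.1, 344.7, 22.0]
tool_rot: [-0.324, 2.775, 0.058]
contact_force: [-3.0, -1.2, 1.6]
finger_gap: -0.2
grasp_force: 2.0
[517.06379775 344.73629918  21.95106466] 0.3964232856310681
peg 1112 med [-36.4  35.6  34.4] lo [-40.7  22.4  28.3] hi [-32.1  48.7  39.7]
keeperbar 778 med [-13.3  58.1  15.4] lo [-15.5  17.6  11.2] hi [-0.2 65.9 18.7]
grip 104 med [-24.3  -3.7  44. ] lo [-25.9  -8.1  43. ] hi [-21.8  11.3  45.6]
net peg 0.72 0
```

```bash
python3 -m crank '[{"wx":0,"wy":0,"wz":0,"tx":-0.001,"ty":0,"tz":0.0004,"fingers":0},{"wx":0,"wy":0,"wz":0,"tx":-0.001,"ty":0,"tz":0.0004,"fingers":0}]'
python3 -m crank '[{"wx":0,"wy":0,"wz":0,"tx":0.01,"ty":0,"tz":-0.0036,"fingers":0},{"wx":0,"wy":0,"wz":0,"tx":0.03,"ty":0,"tz":-0.011,"fingers":0},{"wx":0,"wy":0,"wz":0,"tx":0.05,"ty":0,"tz":-0.03,"fingers":0},{"wx":0,"wy":0,"wz":0,"tx":0.06,"ty":0,"tz":-0.06,"fingers":0},{"wx":0,"wy":0,"wz":0,"tx":0.06,"ty":0,"tz":-0.1,"fingers":0},{"wx":0,"wy":0,"wz":0,"tx":0.06,"ty":0,"tz":-0.12,"fingers":0},{"wx":0,"wy":0,"wz":0,"tx":0.06,"ty":0,"tz":-0.12,"fingers":0},{"wx":0,"wy":0,"wz":0,"tx":0.06,"ty":0,"tz":-0.12,"fingers":0}]'
python3 kp.py pics/w12.png; python3 - <<'E'
from h import *
bot.camera('side')
for n in('meter','cup','jar','nest'):
    r=bot.outline_of(n,'side'); W=np.load('side1.npy')
    if r: print(n,r[0]['box'])
E
```

```text
time: 20.8
eef_pos: [517.6, 344.9, 21.8]
tool_rot: [-0.325, 2.776, 0.058]
contact_force: [-8.4, -2.6, 4.4]
finger_gap: 0.1
grasp_force: 4.4
time: 21.47
eef_pos: [423.8, 323.3, 116.2]
tool_rot: [-0.324, 2.771, 0.062]
contact_force: [1.0, -0.3, -0.5]
finger_gap: -0.3
grasp_force: 0.0
[423.83242815 323.30628802 116.23189813] 0.48144231343505717
peg 53 med [-0.5 71.1 32.5] lo [-1.3 67.3 28.2] hi [-0.  75.  37.7]
keeperbar 134 med [-14.6  60.4  13. ] lo [-16.3  17.5  11. ] hi [-0.  69.5 18.1]
grip 396 med [-18.5  -0.9  45.7] lo [-25.5  -8.2  43.2] hi [-6.4  7.4 46.8]
net peg 0.7 0 
meter [268.8, 226.1, 296.4, 244.8]
cup [185.2, 243.4, 238.1, 292.0]
jar [174.4, 360.1, 204.5, 390.0]
nest [184.9, 246.2, 237.9, 294.1]
```

View pics/w12.png

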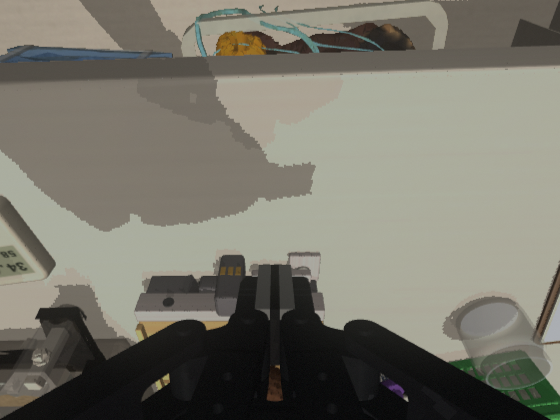

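```bash
python3 -c "
from station import bot
print(bot.job_done())"
```

```text
the job is handed in; nothing more can be done
None
```

I handed the job in at about 22 s of the 67 s allowed. The pack came out of the dock, was set down flat and released, then slid under the bar to its stop by the grip. The keeper is turned to its end stop behind it, and the nest and jar show no movement beyond detection noise. The meter's later detection shifted about 2 px, and the cup was not re-detected (the arm never went near it).

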